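# Line up the blanks in the row jig and clip the keeper bar over them

### The job

Get the row jig ready for tack welding: slide the three steel blanks along their lanes until all of them sit up against the stop fence, in one even row. Then fetch the keeper bar by its grip, lower it over the row between the jig's two spring tabs with its lip on the robot's side, just in front of the blanks' near ends, and press it fully home so that both tabs snap back over its ends. Let go, and do not disturb the tray, the spray can or the brush.

Things in the scene. Friction and masses are not known exactly. Their poses are not given: they have to be found in the camera images.
- jig: Row jig fixed to the table: steel plate 135 x 190 x 10 mm (x -90 to +45, y +-95 mm). Origin on the table under the middle blank's home centre; +x points away from the robot to the fence, +y left, z up. Three open lanes along x, centred on y = +34, 0, -34 mm, 28 mm wide, between low ribs (x -28 to +30, tops 15 mm above the table).
- fence (a point): Middle of the stop fence's near face, at its foot (x = +30, y = 0, z = 10 mm in the jig's frame). The fence is 116 mm long along y; its top is 34 mm above the table.
- seat (a point): Where the keeper bar's origin lies when seated: x = -25, y = 0, z = 20 mm in the jig's frame, same axes. At y = +-66 mm the bar's feet stand on pads (tops at z = 20) between guide cheeks with faces at x = -43.5 and -6.5 mm, and end posts with faces at y = +-75.5 mm; all 40 mm high, then flaring out by about 5 mm up to z = 54 mm. It must come down from above.
- keeper: Keeper bar, loose, 300 g nominal: bare steel, 148 (y) x 34 (x) x 6 mm, a foot 34 x 16 x 12 mm under each end. Origin: centre of the underside of the feet, z up; bar underside z = 12, top z = 18 mm. It starts flat on the table left or right of the jig, its -x (lip) edge towards the robot, yaw within 0.5 rad. Seated, its axes match the jig's; its bar top is 38 mm above the table.
- keeper_grip (a point): Top centre of the keeper bar's black upright grip (x = 0, y = 0, z = 48 mm on the bar): 14 mm thick (x), 50 mm long (y), rising 30 mm from the bar. Take it from above, closing along the bar's x. Its top is 68 mm above the table when the bar is seated.
- keeper_lip (a point): Middle of the lower edge of the keeper bar's lip (x = -13.5, y = 0, z = 0 on the bar). The lip is 7 mm thick and hangs 12 mm down along the -x edge between the feet. Seated, it hangs just in front of the blanks' near ends (5 mm gap); it lands on any blank that is not home.
- blank_left: Steel blank 60 (x) x 22 (y) x 20 mm, 200 g nominal, lying in the jig's left lane (y = +34 mm). Origin: centre of its underside, on the plate 10 mm above the table; top at 30 mm. It starts 22 to 42 mm short of home, towards the robot, and slightly skewed. Home, touching the fence, its origin has x = 0 in the jig's frame. Push it on its near end.
- blank_mid: The same in the middle lane (y = 0).
- blank_right: The same in the right lane (y = -34 mm).
- tab_left (a joint): Spring tab at the jig's left end (x = -25, y = +77.5 mm): upright arm 18 mm wide, 4 mm thick, hinged 12 mm above the table, 58 mm high. Radians: 0 upright, grows as it is pushed outwards, springs back. The bar, pressed straight down with about 8 to 20 N in all, slides down the sloping hooks and pushes both tabs out by about 0.15; once it is down they return to near 0 (under 0.04).
- tab_right (a joint): The same at the jig's right end (y = -77.5 mm), hook pointing to +y, value growing outwards. A bar merely set down between the tabs does not snap in by its weight: it stays resting on the two sloping hooks, its origin 14 to 20 mm above the seat, ready to be pressed, for instance on top of its grip. The press stops hard on the seat pads.
- tab_left_hook (a point): Tip of the underside of the left tab's inward hook, 39 mm above the table at rest. It overhangs the end of a seated bar by 3 to 4 mm, 1 mm above it; the hook's upper face slopes to lead the bar in.
- tab_right_hook (a point): Tip of the underside of the right tab's hook.
- tray: Bystander: shallow open aluminium tray 150 x 110 x 28 mm with small bent hooks in it, on the other side of the jig from the keeper bar. Origin: centre of its underside.
- spray: Bystander: grey spray can, 64 mm in diameter, 190 mm tall, beyond the jig. Origin: centre of its underside.
- brush: Bystander: hand brush lying on the table beyond the jig. Origin: on its underside.

How it is judged (in metres and radians):
On the way, in this order (a step that is already met when the one before it is completed fails the run):
1. all three blanks are up against the stop fence (x of blank_left in the frame of jig between -0.003 and 0.004 m and y of blank_left in the frame of jig between 0.028 and 0.04 m and z of each of blank_left, blank_mid, blank_right in the frame of jig below 0.014 m and x of blank_mid in the frame of jig between -0.003 and 0.004 m and y of blank_mid in the frame of jig between -0.006 and 0.006 m and x of blank_right in the frame of jig between -0.003 and 0.004 m and y of blank_right in the frame of jig between -0.04 and -0.028 m), for 0.2 s.
2. the keeper bar is carried over the jig (z of keeper in the frame of seat above 0.022 m and horizontal distance between keeper and seat below 0.04 m), for 0.1 s.
3. the keeper bar is pressed down on its seats and both tabs have snapped back over its ends (horizontal distance between keeper and seat below 0.005 m and z of keeper in the frame of seat below 0.002 m and angle between keeper's own z axis and vertical below 0.03 rad and value of joint each of tab_left, tab_right below 0.04 rad), for 0.2 s.
At the end, for the whole second after the job is handed in: All three blanks lie in their lanes within 3 mm of the stop fence; the keeper bar sits level on its seats (within 5 mm sideways, not more than 2 mm high), both spring tabs are back within 0.04 rad of upright over its ends, and all is at rest (all of step 1 and all of step 3 and linear speed of each of keeper, blank_left, blank_mid, blank_right below 0.02 m/s); the robot touches nothing.
It fails at once if the tray is moved by more than 30 mm (distance of tray from where it was at the start of the episode above 0.03 m).
It fails at once if the spray can is moved by more than 30 mm (distance of spray from where it was at the start of the episode above 0.03 m).
It fails at once if the brush is moved by more than 30 mm (distance of brush from where it was at the start of the episode above 0.03 m).
It also fails if it takes over 51 s, if anything falls off the work surface, if the arm or the gripper's body presses on something with over 40 N, if the wrist force passes 120 N, or if a joint passes its speed limit or range.

### The arm

A 7-joint arm with a two-finger parallel gripper is mounted at the origin on the work surface. World frame = base frame: x ahead of the robot, y to its left, z up, the work surface at z = 0. Lengths are in m, angles in degrees, forces in N, time in s.
With the tool pointing down it reaches from about 0.4 to 0.85 m from the base axis. Payload 4.5 kg.
Tool frame: the origin (TCP) lies midway between the tips of the shut fingers; the grasp point (between the pads) lies 19 mm behind it; z points along the fingers, y is the line along which they close (so a half turn about z gives the same grasp; the last joint's range is limited). The gripper opens to 85 mm and grips with 20 to 120 N. Pads are 22 mm wide; open, the fingers measure 114 mm over their backs; the gripper's body (76 mm by 85 mm) begins 54 mm behind the grasp point. The pads swing forward as they close: fully open they stand 13 mm farther back than shut.
Start: joints at [-67.678, 39.483, -11.15, 89.685, 9.013, 51.709, -12.324], TCP at [0.218, 0.586, 0.231] pointing down, gripper open.
Joint ranges: [-172.22, 172.22], [-26.19, 119.32], [-84.43, 86.54], [7.71, 146.69], [-57.33, 237.33], [2.42, 119.75], [-152.13, 152.13]. Speed limits (degrees/s): [147.25, 147.25, 180, 180, 180, 180, 180].

### API

Orientations are given as [roll, pitch, yaw] about the fixed x, y, z axes, in that order (R = Rz(yaw) Ry(pitch) Rx(roll)).
In Python, from bench import ctrl, cams, readout gives the robot as it stands (ctrl), with the cameras (cams) and the readings (readout).
- The arm moves only by the shell command python3 steer.py 'ROWS' [OPENING] [FORCE]. ROWS is a JSON list of rows, 1 to 8 of them, each of 4 numbers: dx, dy, dz in m, then a turn about the tool's z in degrees; each row is the pose to reach, as a shift and turn from the pose commanded when the command began, along the tool's axes at that moment; what a row does not reach only later rows make up. A row lasts 1/12 s, in which the tool goes at most 0.0417 m and 7.16 degrees, less where a joint would pass 70% of its speed; a pose out of reach is approached as far as the arm can. OPENING is the finger opening in m, set as the command begins (- or left out keeps the last). The fingers move at their own pace and stop on an object; FORCE is the grip in N (left out, the last holds). Time passes only in rows, so rows that do not move let the fingers close. It prints the time, the measured TCP pose, the force, the opening and the grip force at its end.
- readout.get_state(): the state, without advancing time (a new reading comes with each control period).
- cams.read_camera(name): name is "scene" or "top"; returns the picture (384x512x3 uint8, blue, green, red); there is no depth.
- cams.camera_params(name): a dict with "intrinsics" (3x3 intrinsics, pixels), "camera_from_world" (4x4, takes a point from world to camera coordinates). Camera axes: x right, y up, looking along -z (the intrinsics and any distortion apply to the point x, -y, -z); pixel columns grow to the right and rows downward; lengths in m; the calibration is good to about 2 mm. A picture is of the moment at which its call begins. camera_params takes no time and is no camera call.
- ctrl.finish_job(): hands the job in; it is judged then, once.
The state is a dict: "time": time; "qpos": joint angles; "joint_velocities": joint speeds; "effort": joint torques, N m; "eef_pos": TCP position; "ee_rot": TCP orientation; "ft_force": force on the tool from outside, world axes, zero at the start; "moment": the same for the moment, N m; "grip_width": finger opening in m; "finger_force": force on a finger pad.
Only numpy, scipy, OpenCV 4.12 (cv2) and the standard library are available. Lean on these libraries where they do the work, as an engineer would, in place of code of your own. Each camera call takes 0.05 s, during which the arm holds its last target. There are 200 camera calls.

## Working session

There is one attempt and no reset: what is moved stays moved. The work goes in short steps, Python scripts to look and compute and a shell command to move; the robot and the scene stay as the last step left them, time stands still between calls to the robot, and variables do not carry over. Pictures are saved under pics/ and viewed, at most 10 in all, crops included, and the job is handed in when it is done.

```bash
ls; mkdir -p pics
python3 - <<'E'
from bench import ctrl, cams, readout
import cv2,numpy as np
s=readout.get_state(); print(s['time'],s['eef_pos'],s['ee_rot'],s['grip_width'])
for n in ("top","scene"):
    im=cams.read_camera(n); cv2.imwrite(f'pics/{n}0.png',im)
    p=cams.camera_params(n); print(n,np.round(p['intrinsics'],2).tolist(),np.round(p['camera_from_world'],4).tolist(),[k for k in p])
E
```

```text
bench.py
pics
steer.py
0.0 [0.21754095 0.58523859 0.23047526] [-1.79895606e+02  7.31375482e-03  1.59617617e+02] 0.08565617230136237
top [[449.66, 0.0, 256.88], [0.0, 449.66, 188.87], [0.0, 0.0, 1.0]] [[0.0175, -0.9997, -0.0149, -0.0104], [0.9947, 0.0159, 0.1011, -0.6216], [-0.1009, -0.0166, 0.9948, -0.9699], [0.0, 0.0, 0.0, 1.0]] ['intrinsics', 'camera_from_world']
scene [[430.1, 0.0, 263.95], [0.0, 430.1, 183.94], [0.0, 0.0, 1.0]] [[0.5889, 0.8082, 0.0069, -0.3687], [-0.6012, 0.4323, 0.672, 0.3407], [0.5401, -0.3999, 0.7405, -1.6142], [0.0, 0.0, 0.0, 1.0]] ['intrinsics', 'camera_from_world']
```

View pics/top0.png

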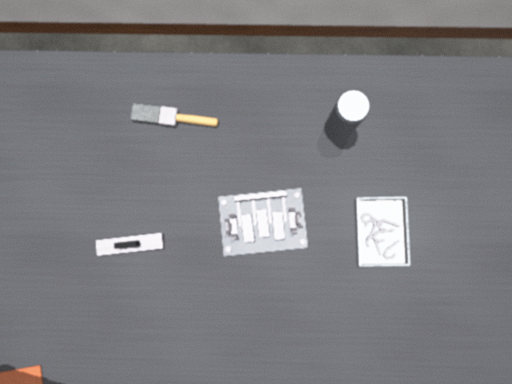

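View pics/scene0.png

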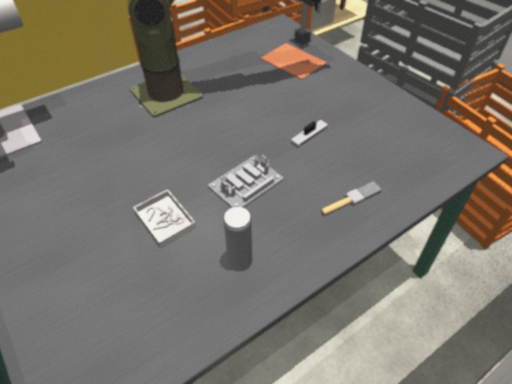

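The top view shows the jig around (262,222), the keeper bar at (129,244), the tray at (383,232), the can at (350,110) and the brush at (175,115). I'll enlarge the jig and the keeper.

Run:
```python
import cv2,numpy as np
im=cv2.imread('pics/top0.png')
a=cv2.resize(im[183:263,213:313],None,fx=7.5,fy=7.5,interpolation=cv2.INTER_CUBIC)
for i in range(0,100,10):
    cv2.putText(a,str(213+i),(int((i+.5)*7.5)-10,10),0,.35,(0,255,255),1); cv2.line(a,(int((i+.5)*7.5),12),(int((i+.5)*7.5),20),(0,255,255),1)
for i in range(0,80,10):
    cv2.putText(a,str(183+i),(0,int((i+.5)*7.5)+4),0,.35,(0,255,255),1); cv2.line(a,(24,int((i+.5)*7.5)),(32,int((i+.5)*7.5)),(0,255,255),1)
cv2.imwrite('pics/jig.png',a)
a=cv2.resize(im[225:265,85:175],None,fx=8,fy=8,interpolation=cv2.INTER_CUBIC)
for i in range(0,90,10):
    cv2.putText(a,str(85+i),(int((i+.5)*8)-10,10),0,.35,(0,255,255),1); cv2.line(a,(int((i+.5)*8),12),(int((i+.5)*8),20),(0,255,255),1)
for i in range(0,40,10):
    cv2.putText(a,str(225+i),(0,int((i+.5)*8)+4),0,.35,(0,255,255),1); cv2.line(a,(24,int((i+.5)*8)),(32,int((i+.5)*8)),(0,255,255),1)
cv2.imwrite('pics/keep.png',a)
```

```text
(no output)
```

View pics/jig.png

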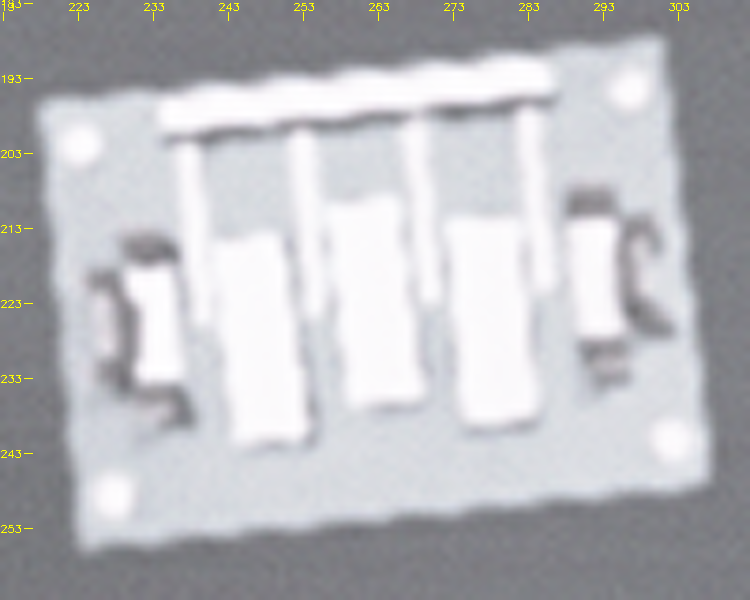

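View pics/keep.png

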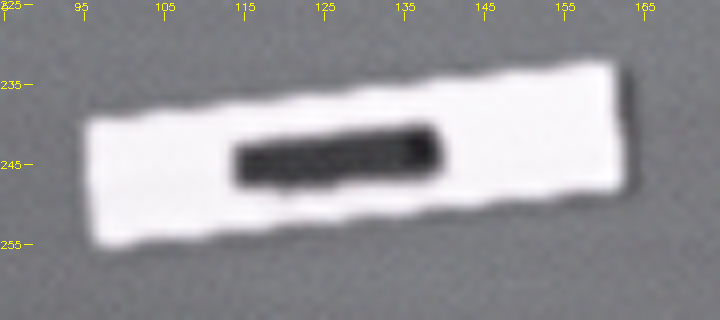

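The jig crop gives the plate corners, at (38,102), (662,37), (711,480), (82,550) in crop pixels, and the near and far ends of the blanks. The keeper crop gives the bar corners (85,122), (612,62), (626,188), (96,248), with the grip centred at about (339,157). Next I'll fit the poses.

```bash
cat > h.py <<'E'
import numpy as np
from bench import ctrl, cams, readout
from scipy.optimize import least_squares
def proj(n,P):
    c=cams.camera_params(n); P=np.atleast_2d(P); q=(np.c_[P,np.ones(len(P))]@np.array(c['camera_from_world']).T)[:,:3]
    q=q*[1,-1,-1]; uv=q@np.array(c['intrinsics']).T; return uv[:,:2]/uv[:,2:]
def back(n,uv,z):
    c=cams.camera_params(n);T=np.array(c['camera_from_world']);K=np.array(c['intrinsics'])
    d=np.linalg.inv(K)@np.r_[uv,1]*[1,-1,-1]; d=T[:3,:3].T@d; o=-T[:3,:3].T@T[:3,3]
    return o+d*(z-o[2])/d[2]
def fit(n,L,uv,x0):
    "planar pose x,y,yaw of local points L seen at uv"
    f=lambda p:(proj(n,np.c_[L[:,0]*np.cos(p[2])-L[:,1]*np.sin(p[2])+p[0],L[:,0]*np.sin(p[2])+L[:,1]*np.cos(p[2])+p[1],L[:,2]])-uv).ravel()
    r=least_squares(f,x0); return r.x,np.round(r.fun.reshape(-1,2),1)
def inframe(p,w): c,s=np.cos(p[2]),np.sin(p[2]);d=np.array(w[:2])-p[:2];return np.array([c*d[0]+s*d[1],-s*d[0]+c*d[1]])
def outframe(p,l): c,s=np.cos(p[2]),np.sin(p[2]);return np.array([p[0]+c*l[0]-s*l[1],p[1]+s*l[0]+c*l[1]])
def totool(d,s=None):
    from scipy.spatial.transform import Rotation as R
    s=s or readout.get_state(); return R.from_euler('xyz',s['ee_rot'],degrees=True).inv().apply(d)
E
python3 - <<'E'
from h import *
ju=lambda a:np.array(a,float)/7.5+[212.5,182.5]
ku=lambda a:np.array(a,float)/8+[84.5,224.5]
L=np.array([[45,95,10],[45,-95,10],[-90,-95,10],[-90,95,10]])/1e3
J,r=fit('top',L,ju([[38,102],[662,37],[711,480],[82,550]]),[.55,0,0]);print('jig',J,np.degrees(J[2]),r.tolist())
Kp=np.array([[17,74,18],[17,-74,18],[-17,-74,18],[-17,74,18]])/1e3
K,r=fit('top',Kp,ku([[85,122],[612,62],[626,188],[96,248]]),[.5,.3,0]);print('keeper',K,np.degrees(K[2]),r.tolist())
G=np.array([[7,25,48],[7,-25,48],[-7,-25,48],[-7,25,48]])/1e3
g,r=fit('top',G,ku([[236,146],[434,125],[440,170],[236,187]]),[.5,.3,0]);print('grip',g,np.degrees(g[2]),r.tolist())
print('blank near ends (jig frame)')
for n,a,b in (('L',[234,445],[312,441]),('M',[348,408],[424,402]),('R',[464,428],[540,422])):
    print(n,[np.round(1e3*inframe(J,back('top',ju(q),.03)),1).tolist() for q in (a,b)])
print('fence top', [np.round(1e3*inframe(J,back('top',ju(q),.034)),1).tolist() for q in ([165,135],[552,98])])
for y in (34,0,-34): print(y,outframe(J,[-.03,y/1e3]))
print('seat',outframe(J,[-.025,0]))
E
```

```text
jig [ 0.57282452 -0.01025699  0.12297039] 7.045684349496017 [[-0.0, 0.0], [-0.1, -0.2], [0.3, 0.3], [-0.1, -0.1]]
keeper [0.4946885  0.28467768 0.1308688 ] 7.498229874006446 [[0.3, 0.3], [-0.0, 0.3], [-0.4, -0.3], [0.1, -0.3]]
grip [0.49481244 0.2806585  0.1144413 ] 6.557003520146412 [[0.9, -0.7], [-1.0, -0.3], [-1.3, 0.5], [1.3, 0.6]]
blank near ends (jig frame)
L [[-63.8, 45.4], [-65.0, 22.5]]
M [[-56.5, 11.0], [-57.1, -11.4]]
R [[-65.9, -22.3], [-66.5, -44.7]]
fence top [[29.0, 56.2], [27.7, -58.6]]
34 [0.53888059 0.01980645]
0 [ 0.54305106 -0.01393681]
-34 [ 0.54722152 -0.04768006]
seat [ 0.5480133 -0.0133235]
```

```bash
cat >> h.py <<'E'
J=np.array([.57282,-.01026,.12297]); K=np.array([.49469,.28468,.1309])
def go(jl,z,yaw=None,frame=J):
    s=readout.get_state(); w=np.r_[outframe(frame,jl),z]
    print('to',w.round(4),'rows',totool(w-np.array(s['eef_pos']),s).round(4),'turn',None if yaw is None else round(s['ee_rot'][2]-yaw,2),'F',np.round(s['ft_force'],1))
E
python3 -c "
from h import *
go([-.096,.034],.10,97.05)"
```

```text
to [0.4734 0.0117 0.1   ] rows [-0.4396 -0.4483  0.1314] turn 62.56 F [-0.   0.6 -0.8]
```

```bash
python3 steer.py '[[-0.03,-0.03,0,5],[-0.06,-0.06,0,12],[-0.087,-0.09,0,19],[-0.114,-0.118,0,26],[-0.141,-0.146,0.01,33],[-0.168,-0.174,0.02,40],[-0.195,-0.202,0.03,47],[-0.222,-0.229,0.04,54]]' 0 && python3 -c "
from h import *
go([-.096,.034],.10,97.05)"
```

```text
time: 0.77
eef_pos: [0.3463, 0.292, 0.191]
ee_rot: [180.0, 0.0, 105.3]
ft_force: [-0.5, -0.2, -0.0]
grip_width: 0.0004
finger_force: 0.0
to [0.4734 0.0117 0.1   ] rows [-0.3038  0.0487  0.0911] turn 8.23 F [-0.5 -0.2 -0. ]
```

```bash
python3 steer.py '[[-0.036,0.006,0.011,4],[-0.075,0.012,0.023,8.2],[-0.114,0.018,0.034,8.2],[-0.152,0.025,0.046,8.2],[-0.19,0.031,0.058,8.2],[-0.228,0.037,0.069,8.2],[-0.266,0.043,0.08,8.2],[-0.304,0.049,0.091,8.2]]' && python3 -c "
from h import *
go([-.096,.034],.019,97.05)"
```

```text
time: 1.43
eef_pos: [0.4754, 0.0125, 0.0995]
ee_rot: [-180.0, -0.0, 97.4]
ft_force: [0.0, 0.1, 0.9]
grip_width: -0.0001
finger_force: 0.0
to [0.4734 0.0117 0.019 ] rows [-0.0006 -0.0021  0.0805] turn 0.37 F [0.  0.1 0.9]
```

```bash
python3 steer.py '[[0,-0.002,0.035,0.4],[0,-0.002,0.07,0.4],[0,-0.002,0.0805,0.4],[0,-0.002,0.0805,0.4],[0,0.01,0.0805,0.4],[0,0.02,0.0805,0.4],[0,0.03,0.0805,0.4],[0,0.036,0.0805,0.4]]' && python3 -c "
from h import *
s=readout.get_state();print(inframe(J,s['eef_pos']))
import cv2;cv2.imwrite('pics/p1.png',cv2.resize(cams.read_camera('top')[183:263,213:313],None,fx=6,fy=6,interpolation=2))"
```

```text
time: 2.1
eef_pos: [0.5123, 0.0201, 0.0216]
ee_rot: [179.9, -0.0, 97.1]
ft_force: [-1.1, -0.4, 0.8]
grip_width: 0.0004
finger_force: 0.4
[-0.05634214  0.03755066]
```

View pics/p1.png

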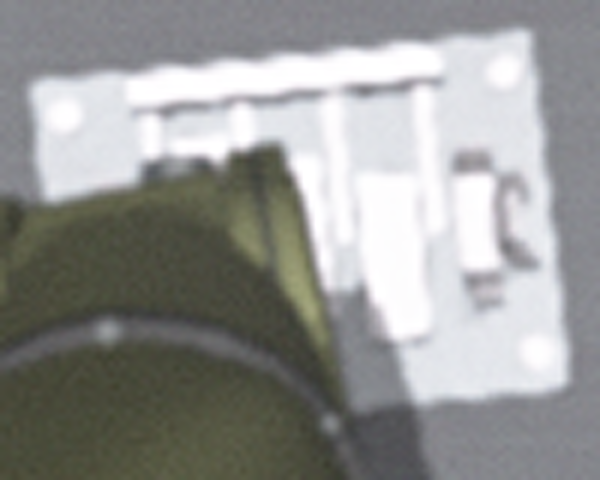

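The gripper hides most of the left lane, but the left blank's far end at (200,145) has moved towards the fence, and about 1 N of push is measured. I'll continue gently until the force rises.

```bash
python3 steer.py '[[-0.002,0.003,0.001,0],[-0.003,0.006,0.001,0],[-0.003,0.008,0.001,0],[-0.003,0.009,0.001,0],[-0.003,0.009,0.001,0]]' && python3 -c "
from h import *
s=readout.get_state();print(inframe(J,s['eef_pos']))"
```

```text
time: 2.57
eef_pos: [0.5184, 0.0166, 0.0193]
ee_rot: [-179.8, 0.0, 97.0]
ft_force: [-3.2, 0.4, 5.4]
grip_width: -0.0002
finger_force: 2.8
[-0.05070265  0.03331871]
```

```bash
python3 steer.py '[[0,0.001,-0.001,0],[0,0.002,-0.001,0],[0,0.002,-0.001,0]]' && python3 steer.py '[[0,0.001,0,0],[0,0.002,0,0],[0,0.002,0,0]]' && python3 -c "
from h import *
s=readout.get_state();print(inframe(J,s['eef_pos']))"
```

```text
time: 2.82
eef_pos: [0.5223, 0.0172, 0.0198]
ee_rot: [180.0, 0.0, 97.0]
ft_force: [-0.3, 0.1, 1.2]
grip_width: 0.0003
finger_force: 0.7
time: 3.07
eef_pos: [0.524, 0.0176, 0.0198]
ee_rot: [-180.0, -0.0, 97.0]
ft_force: [-1.9, -0.1, 2.6]
grip_width: 0.0002
finger_force: 1.3
[-0.04501007  0.0335858 ]
```

```bash
for i in 1; do python3 steer.py '[[0,0.001,0,0],[0,0.002,0,0],[0,0.002,0,0]]'; done;  python3 -c "
from h import *
s=readout.get_state();print(inframe(J,s['eef_pos']))"; python3 steer.py '[[0,0.001,0,0],[0,0.0015,0,0],[0,0.0015,0,0]]'; python3 -c "
from h import *
s=readout.get_state();print(inframe(J,s['eef_pos']))"
```

```text
time: 3.32
eef_pos: [0.5256, 0.0177, 0.0197]
ee_rot: [-179.9, 0.0, 97.0]
ft_force: [-3.9, -0.8, 3.4]
grip_width: -0.0002
finger_force: 2.1
[-0.0434712  0.0335784]
time: 3.57
eef_pos: [0.5257, 0.0177, 0.0197]
ee_rot: [-179.8, 0.0, 97.0]
ft_force: [-5.7, -0.9, 6.0]
grip_width: -0.0001
finger_force: 3.6
[-0.04330972  0.03356888]
```

```bash
python3 steer.py '[[0,0.002,0,0],[0,0.003,0,0],[0,0.003,0,0]]'; python3 -c "
from h import *
s=readout.get_state();print(inframe(J,s['eef_pos']))"; python3 steer.py '[[0,-0.004,0,0],[0,-0.03,-0.005,0],[0,-0.05,-0.02,0],[0,-0.06,-0.02,0],[0,-0.06,-0.02,0]]'; python3 -c "
from h import *
s=readout.get_state();print(inframe(J,s['eef_pos']));go([-.09,0],.02,97.05);go([-.1,-.034],.02,97.05)"
```

```text
time: 3.82
eef_pos: [0.5259, 0.0177, 0.0197]
ee_rot: [-179.5, 0.0, 97.0]
ft_force: [-8.8, -0.3, 10.2]
grip_width: 0.0001
finger_force: 6.3
[-0.0431556   0.03353965]
time: 4.23
eef_pos: [0.4695, 0.0108, 0.0402]
ee_rot: [-180.0, 0.0, 97.0]
ft_force: [0.3, -0.5, -0.2]
grip_width: -0.0005
finger_force: 0.0
[-0.09992404  0.03352428]
to [ 0.4835 -0.0213  0.02  ] rows [-0.0335  0.01    0.0202] turn -0.04 F [ 0.3 -0.5 -0.2]
to [ 0.4777 -0.0563  0.02  ] rows [-0.0675 -0.      0.0202] turn -0.04 F [ 0.3 -0.5 -0.2]
```

```bash
python3 steer.py '[[-0.0335,0,0.005,0],[-0.0335,0.005,0.02,0],[-0.0335,0.01,0.02,0],[-0.0335,0.02,0.02,0],[-0.0335,0.03,0.02,0],[-0.0335,0.038,0.02,0],[-0.0335,0.046,0.02,0],[-0.0335,0.05,0.02,0]]';  python3 steer.py '[[0,0.003,0,0],[0,0.005,0,0],[0,0.007,0,0],[0,0.008,0,0],[0,0.0085,0,0],[0,0.0085,0,0]]'; python3 -c "
from h import *
s=readout.get_state();print(inframe(J,s['eef_pos']))"
```

```text
time: 4.9
eef_pos: [0.5267, -0.0151, 0.0199]
ee_rot: [179.9, -0.0, 97.1]
ft_force: [-0.8, 0.0, -0.1]
grip_width: -0.0001
finger_force: 0.3
time: 5.4
eef_pos: [0.5297, -0.0152, 0.0197]
ee_rot: [-179.6, -0.0, 97.0]
ft_force: [-5.3, 0.3, 5.9]
grip_width: -0.0002
finger_force: 3.8
[-0.04337941  0.00034202]
```

```bash
python3 steer.py '[[0,0.002,0,0],[0,0.003,0,0],[0,0.003,0,0]]'; python3 -c "
from h import *
s=readout.get_state();print(inframe(J,s['eef_pos']))"; python3 steer.py '[[0,-0.006,0,0],[0,-0.035,-0.005,0],[0,-0.055,-0.02,0],[-0.01,-0.066,-0.02,0],[-0.034,-0.066,-0.02,0],[-0.034,-0.066,-0.01,0],[-0.034,-0.066,0,0],[-0.034,-0.066,0,0]]'; python3 -c "
from h import *
s=readout.get_state();print(inframe(J,s['eef_pos']));go([-.0434,-.034],.02,97.05)"
```

```text
time: 5.65
eef_pos: [0.5299, -0.0152, 0.0197]
ee_rot: [-179.3, -0.0, 97.0]
ft_force: [-10.0, 0.9, 9.7]
grip_width: -0.0002
finger_force: 6.5
[-0.04322428  0.00032441]
time: 6.32
eef_pos: [0.4747, -0.056, 0.0182]
ee_rot: [-180.0, -0.0, 97.0]
ft_force: [-0.1, 1.3, 0.5]
grip_width: 0.0005
finger_force: 0.0
[-0.1029608  -0.03331579]
to [ 0.5339 -0.0493  0.02  ] rows [-0.0007  0.0596 -0.0019] turn -0.03 F [-0.1  1.3  0.5]
```

```bash
python3 steer.py '[[0,0.01,-0.0015,0],[0,0.02,-0.0015,0],[0,0.03,-0.0015,0],[0,0.04,-0.0015,0],[0,0.048,-0.0015,0],[0,0.054,-0.0015,0],[0,0.058,-0.0015,0],[0,0.0595,-0.0015,0]]';  python3 steer.py '[[0,0.002,0,0],[0,0.004,0,0],[0,0.006,0,0],[0,0.006,0,0]]'; python3 -c "
from h import *
s=readout.get_state();print(inframe(J,s['eef_pos']))"
```

```text
time: 6.98
eef_pos: [0.534, -0.0487, 0.0211]
ee_rot: [-180.0, -0.0, 97.1]
ft_force: [-1.0, -0.1, 0.1]
grip_width: 0.0001
finger_force: 0.6
time: 7.32
eef_pos: [0.5343, -0.0487, 0.0209]
ee_rot: [-179.4, -0.0, 97.0]
ft_force: [-8.3, 1.0, 5.7]
grip_width: -0.0001
finger_force: 4.9
[-0.04295841 -0.0334315 ]
```

```bash
python3 steer.py '[[0,-0.008,0,0],[0,-0.02,-0.01,0],[0,-0.035,-0.04,0],[0,-0.035,-0.07,0],[0.03,-0.035,-0.1,0],[0.07,-0.035,-0.1,0],[0.11,-0.035,-0.1,0],[0.11,-0.035,-0.1,0]]'; python3 -c "
from h import *
s=readout.get_state();print(inframe(J,s['eef_pos']));go([0,0],.1,97.05,K);go([0,0],.0215,97.05,K)"
```

```text
time: 7.98
eef_pos: [0.4917, 0.0674, 0.1223]
ee_rot: [179.7, -0.4, 97.8]
ft_force: [0.8, 1.0, 0.4]
grip_width: 0.0004
finger_force: 0.0
[-0.07096073  0.08701672]
to [0.4947 0.2847 0.1   ] rows [0.2147 0.0323 0.024 ] turn 0.76 F [0.8 1.  0.4]
to [0.4947 0.2847 0.0215] rows [0.2141 0.032  0.1025] turn 0.76 F [0.8 1.  0.4]
```

```bash
python3 steer.py '[[0.03,0.005,0,0],[0.07,0.011,0.005,0],[0.11,0.017,0.01,0],[0.15,0.023,0.015,0],[0.185,0.028,0.02,0],[0.205,0.031,0.022,0],[0.213,0.032,0.022,0],[0.213,0.032,0.022,0]]' 0.06; python3 -c "
from h import *
s=readout.get_state();print(inframe(J,s['eef_pos']));go([0,0],.0215,97.05,K)
import cv2
im=cams.read_camera('top');cv2.imwrite('pics/top2.png',im)
a=cv2.resize(im[183:263,213:313],None,fx=6,fy=6,interpolation=2)
b=cv2.resize(im[205:275,80:180],None,fx=6,fy=6,interpolation=2)
cv2.imwrite('pics/jig2.png',a)"
```

```text
time: 8.65
eef_pos: [0.4971, 0.2742, 0.0991]
ee_rot: [179.9, -0.1, 97.2]
ft_force: [1.7, 0.1, -0.8]
grip_width: 0.0599
finger_force: 0.0
[-0.04026975  0.29159465]
to [0.4947 0.2847 0.0215] rows [ 0.0106 -0.0011  0.0777] turn 0.18 F [ 1.7  0.1 -0.8]
```

View pics/jig2.png

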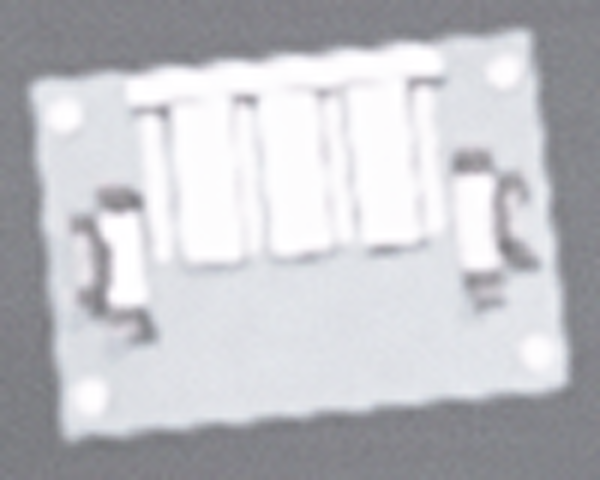

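All three blanks now touch the fence, with near ends at (212,262), (300,253) and (393,245) in one row. The seat pads show at (126,258) and (480,221). Now I'll grasp the keeper.

```bash
python3 steer.py '[[0.0105,-0.001,0.02,0.2],[0.0105,-0.001,0.045,0.2],[0.0105,-0.001,0.065,0.2],[0.0105,-0.001,0.0765,0.2],[0.0105,-0.001,0.0765,0.2]]'; python3 -c "
from h import *
go([0,0],.0215,97.05,K)
c=lambda p:np.array(p)/6+[212.5,182.5]
a,b=back('top',c([126,258]),.02),back('top',c([480,221]),.02)
m=(a+b)/2; d=a-b; print('seat',m,'len',np.linalg.norm(d),'yaw',np.degrees(np.arctan2(-d[0],d[1])), inframe(J,m))"
```

```text
time: 9.12
eef_pos: [0.4942, 0.2784, 0.0209]
ee_rot: [-179.8, 0.2, 96.6]
ft_force: [-0.4, 0.3, 0.7]
grip_width: 0.0599
finger_force: 0.0
to [0.4947 0.2847 0.0215] rows [ 0.0062  0.0012 -0.0006] turn -0.41 F [-0.4  0.3  0.7]
seat [ 0.54765802 -0.01479973  0.02      ] len 0.13258007912578626 yaw 6.931934696473828 [-0.02552881 -0.00141907]
```

```bash
python3 steer.py '[[0,0,0,0],[0,0,0,0],[0,0,0,0],[0,0,0,0],[0,0,0,0],[0,0,0,0]]' 0 80; python3 steer.py '[[0,0,-0.01,0],[0,0,-0.03,0],[0,0,-0.06,0],[0,0,-0.09,0],[0,0,-0.1,0],[0,0,-0.1,0],[0,0,-0.1,0]]'
```

```text
time: 9.62
eef_pos: [0.4955, 0.282, 0.024]
ee_rot: [179.9, -0.0, 96.8]
ft_force: [-1.2, -0.8, 6.0]
grip_width: 0.013
finger_force: 78.6
time: 10.2
eef_pos: [0.4948, 0.282, 0.1229]
ee_rot: [180.0, -0.0, 96.8]
ft_force: [-0.7, -1.3, -3.1]
grip_width: 0.0124
finger_force: 78.4
```

```bash
python3 -c "
from h import *
go([-.0252,-.0035],.123,97.05)"
```

```text
to [ 0.5482 -0.0168  0.123 ] rows [-3.031e-01  1.750e-02 -2.000e-04] turn -0.22 F [-0.7 -1.3 -3.1]
```

```bash
python3 steer.py '[[-0.015,0.001,0,0],[-0.045,0.003,0,0],[-0.08,0.005,0,0],[-0.115,0.007,0,0],[-0.15,0.009,0,0],[-0.185,0.011,0,0],[-0.22,0.013,0,0],[-0.25,0.015,0,0]]';  python3 steer.py '[[-0.02,0.001,0,0],[-0.037,0.0015,0,0],[-0.047,0.002,0,0],[-0.052,0.0025,0,0],[-0.053,0.0025,0,0],[-0.053,0.0025,0,0],[-0.053,0.0025,0,0]]'; python3 -c "
from h import *
import cv2
s=readout.get_state();print(inframe(J,s['eef_pos']));go([-.0252,-.0035],.123,97.05)
im=cams.read_camera('top');cv2.imwrite('pics/top3.png',im)
a=cv2.resize(im[180:280,203:323],None,fx=4,fy=4,interpolation=2)
im=cams.read_camera('scene');cv2.imwrite('pics/sc3.png',im)
b=cv2.resize(im[120:220,185:305],None,fx=6,fy=6,interpolation=2)
cv2.imwrite('pics/sc3c.png',b)"
```

```text
time: 10.87
eef_pos: [0.5381, 0.0325, 0.1207]
ee_rot: [-179.8, 0.0, 96.7]
ft_force: [1.0, 0.1, -2.7]
grip_width: 0.0127
finger_force: 78.4
time: 11.45
eef_pos: [0.548, -0.0149, 0.1224]
ee_rot: [-180.0, -0.1, 96.9]
ft_force: [-0.7, -0.1, -3.0]
grip_width: 0.0127
finger_force: 78.4
[-0.02516051 -0.00154493]
to [ 0.5482 -0.0168  0.123 ] rows [-0.002  -0.     -0.0006] turn -0.1 F [-0.7 -0.1 -3. ]
```

View pics/sc3c.png

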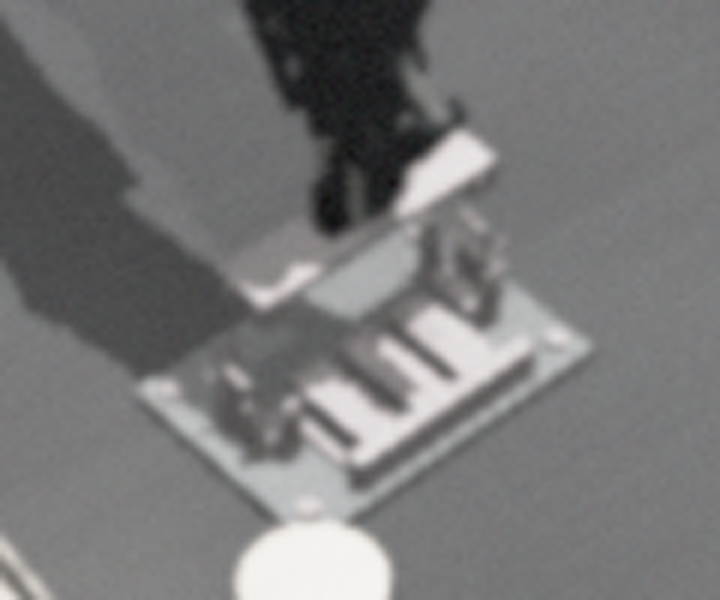

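The bar hangs level over the jig. Its right end has top corners near (497,158) and (465,128), and its left end is near (262,308) and (222,262). I'll check these against the predicted positions.

Run:
```python
from h import *
p=np.array([.548,-.0149,np.radians(6.95)])
for off in (0,.0027):
  q=np.r_[outframe(p,[0,off]),p[2]]
  for z in (.0984,.1104,.1164):
    P=[np.r_[outframe(q,[sx*.017,sy*.074]),z] for sx,sy in((1,1),(-1,1),(1,-1),(-1,-1))]
    print(off,z,((proj('scene',P)-[184.5,119.5])*6).round(0).tolist())
```

```text
0 0.0984 [[494.0, 185.0], [447.0, 150.0], [261.0, 334.0], [215.0, 295.0]]
0 0.1104 [[494.0, 167.0], [447.0, 132.0], [260.0, 316.0], [213.0, 277.0]]
0 0.1164 [[494.0, 158.0], [447.0, 123.0], [259.0, 307.0], [212.0, 268.0]]
0.0027 0.0984 [[498.0, 183.0], [451.0, 148.0], [266.0, 331.0], [219.0, 292.0]]
0.0027 0.1104 [[498.0, 165.0], [451.0, 130.0], [264.0, 313.0], [218.0, 274.0]]
0.0027 0.1164 [[498.0, 156.0], [451.0, 121.0], [264.0, 304.0], [217.0, 265.0]]
```

Run:
```python
import cv2
im=cv2.imread('pics/top3.png')
cv2.imwrite('pics/t3c.png',cv2.resize(im[175:265,203:323],None,fx=6,fy=6,interpolation=2))
```

```text
(no output)
```

View pics/t3c.png

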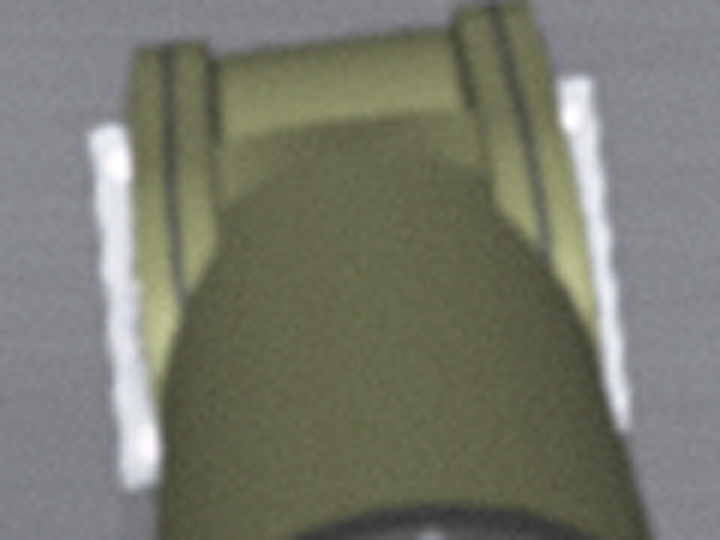

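The top view is blocked by the gripper; the scene view agrees with the predicted offset within 1 to 2 mm. I'll lower it.

```bash
python3 steer.py '[[-0.0015,0,0.015,-0.1],[-0.0015,0,0.03,-0.1],[-0.0015,0,0.045,-0.1],[-0.0015,0,0.053,-0.1],[-0.0015,0,0.056,-0.1],[-0.0015,0,0.056,-0.1]]';  python3 steer.py '[[0,0,0.002,0],[0,0,0.004,0],[0,0,0.005,0],[0,0,0.005,0]]'; python3 -c "
from h import *
s=readout.get_state();print(inframe(J,s['eef_pos']),s['moment'])"
```

```text
time: 12.05
eef_pos: [0.5487, -0.017, 0.0669]
ee_rot: [180.0, -0.0, 97.0]
ft_force: [0.7, 0.4, -1.9]
grip_width: 0.0126
finger_force: 78.6
time: 12.38
eef_pos: [0.5492, -0.0171, 0.0625]
ee_rot: [179.9, -0.1, 97.0]
ft_force: [-0.6, 2.6, 4.8]
grip_width: 0.0126
finger_force: 79.5
[-0.02422863 -0.00386782] [ 0.4262286   0.09319711 -0.09272554]
```

```bash
python3 steer.py '[[0.001,0,0,0],[0.001,0,0.002,0],[0.001,0,0.004,0],[0.001,0,0.006,0],[0.001,0,0.006,0]]' - 110; python3 -c "
from h import *
s=readout.get_state();print(inframe(J,s['eef_pos']),s['moment'])"
```

```text
time: 12.8
eef_pos: [0.5491, -0.0169, 0.0558]
ee_rot: [179.9, -0.0, 96.9]
ft_force: [1.4, 1.6, 1.0]
grip_width: 0.012
finger_force: 109.0
[-0.02438664 -0.00367135] [ 0.27131257 -0.26358987 -0.04851735]
```

```bash
python3 steer.py '[[0.0005,0,0.002,0],[0.0005,0,0.004,0],[0.0005,0,0.006,0],[0.0005,0,0.008,0],[0.0005,0,0.01,0],[0.0005,0,0.01,0]]'; python3 -c "
from h import *
s=readout.get_state();print(inframe(J,s['eef_pos']),s['moment'])"
```

```text
time: 13.3
eef_pos: [0.5473, -0.0171, 0.0449]
ee_rot: [-179.9, 0.0, 96.9]
ft_force: [-0.3, -0.3, -2.8]
grip_width: 0.0116
finger_force: 112.3
[-0.02616506 -0.00363193] [-0.06491254 -0.0057442  -0.07896883]
```

```bash
python3 steer.py '[[0,0,0.002,0],[0,0,0.004,0],[0,0,0.006,0],[0,0,0.006,0]]'; python3 -c "
from h import *
s=readout.get_state();print(inframe(J,s['eef_pos']),s['moment'])"
```

```text
time: 13.63
eef_pos: [0.5473, -0.0172, 0.0439]
ee_rot: [-180.0, 0.1, 96.9]
ft_force: [-9.3, 1.2, 42.9]
grip_width: 0.0119
finger_force: 119.2
[-0.02615661 -0.00379389] [0.28800535 2.01657347 0.05682652]
```

Hard stop at exactly the seated height. I'll relieve the force, release, and go up.

```bash
python3 steer.py '[[0,0,-0.003,0],[0,0,-0.005,0],[0,0,-0.005,0]]' - 20; python3 steer.py '[[0,0,0,0],[0,0,0,0],[0,0,0,0],[0,0,0,0],[0,0,0,0]]' 0.04;  python3 steer.py '[[0,0,-0.02,0],[0,0,-0.05,0],[0,0,-0.09,0],[0.03,-0.02,-0.13,0],[0.06,-0.05,-0.15,0],[0.1,-0.08,-0.15,0],[0.14,-0.1,-0.15,0],[0.18,-0.12,-0.15,0]]'; python3 steer.py '[[0.04,0,0,0],[0.06,0,0,0],[0.06,0,0,0],[0.06,0,0,0]]'
python3 - <<'E'
from h import *
import cv2
im=cams.read_camera('top');cv2.imwrite('pics/top4.png',im)
a=cv2.resize(im[183:263,213:313],None,fx=6,fy=6,interpolation=2)
im=cams.read_camera('scene');cv2.imwrite('pics/sc4.png',im)
b=cv2.resize(im[145:215,200:290],None,fx=6.5,fy=6.5,interpolation=2)[:,:]
b=cv2.resize(b,(600,480)); cv2.imwrite('pics/end_s.png',b); cv2.imwrite('pics/end_t.png',a)
E
```

```text
time: 13.88
eef_pos: [0.5481, -0.0171, 0.0447]
ee_rot: [-180.0, 0.0, 96.9]
ft_force: [-0.5, 1.0, -2.6]
grip_width: 0.0119
finger_force: 112.3
time: 14.3
eef_pos: [0.5484, -0.0168, 0.0446]
ee_rot: [-180.0, -0.0, 96.9]
ft_force: [-0.2, -0.7, -0.0]
grip_width: 0.04
finger_force: 0.0
time: 14.97
eef_pos: [0.4228, 0.1244, 0.1952]
ee_rot: [179.9, -0.0, 96.8]
ft_force: [0.4, 0.6, -0.8]
grip_width: 0.04
finger_force: 0.0
time: 15.3
eef_pos: [0.4164, 0.1848, 0.1944]
ee_rot: [180.0, -0.0, 97.1]
ft_force: [0.4, 0.3, -0.9]
grip_width: 0.0404
finger_force: 0.0
```

View pics/end_t.png

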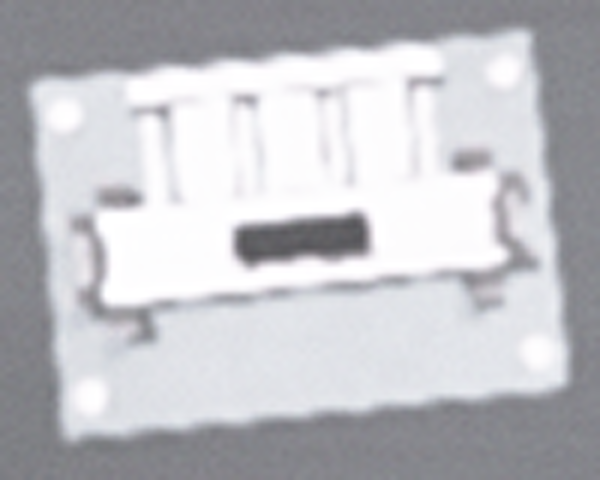

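View pics/end_s.png

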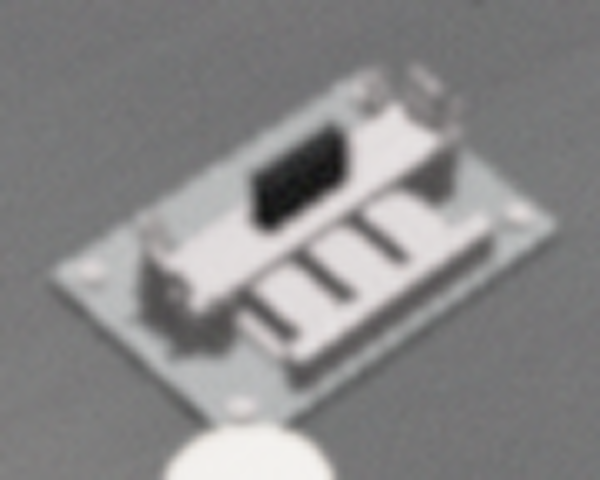

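The bar sits level between the cheeks. Both hooks cover its ends, as notches near (100,255) and (500,222), and the blanks still touch the fence. The arm is clear, so I'll hand the job in.

```bash
python3 -c "
from bench import ctrl, cams, readout
print(ctrl.finish_job())"
```

```text
the job is handed in; nothing more can be done
None
```

I handed the job in at about 15 s with all three blanks against the fence, the keeper bar pressed to its hard stop with both tabs over its ends, and the arm clear without going near the tray, can or brush; `finish_job()` returned no verdict.

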